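Slide a fingertip up the light dimmer bar

ROBOT

A 7-joint arm with a two-finger parallel gripper is mounted at the origin on a cart in front of the work surface, level with it; the furniture and walls round the work are solid. World frame = base frame: x ahead of the robot, y to its left, z up, the work surface at z = 0. Lengths are in m, angles in degrees, forces in N, time in s.
With the tool pointing down it reaches from about 0.425 to 0.95 m from the base axis. Payload 16.7 kg.
Tool frame: the origin (TCP) lies at the very end of the fingers, on their centre line; the grasp point (between the pads) lies 19 mm behind it (r.grip_depth is the distance from the TCP to the grasp point, in m); z points along the fingers, y is the line along which they close (so a half turn about z gives the same grasp; the last joint's range is limited). The gripper opens to 94 mm and grips with 3 to 60 N. Pads are 16 mm wide; open, the fingers measure 119 mm over their backs; the gripper's body (75 mm by 177 mm) begins 78 mm behind the grasp point.
Start: joints at [59.96, 24.414, 4.234, 92.017, -1.954, 63.644, -3.845], TCP at [0.247, -0.628, 0.205] pointing down, gripper open.
Joint ranges: [-163.25, 163.25], [-28.42, 122.38], [-70.27, 78.77], [12.13, 141.07], [-58.53, 238.53], [9.26, 117.41], [-156.51, 156.51]. Speed limits (degrees/s): [108.29, 108.29, 136.94, 136.94, 172.46, 172.46, 172.46].

INTERFACE

Orientations are given as a 3x3 rotation matrix whose columns are the frame's x, y, z axes.
In Python, from rig import r gives the robot as it stands.
- The arm moves only by the tool carry_out, never from a script. Its argument "moves" is one flat list of numbers, 7 for each row, row after row: the opening, from 0 (shut) to 1 (fully open), then the shift along the tool's x, y, z in m, then the turn, a rotation vector about the tool's x, y, z in rad. A call has exactly 5 rows; each row is the pose to reach, as a shift and turn from the pose commanded when the call began, along the tool's axes at that moment; what a row does not reach only later rows make up. A row lasts 1/10 s, in which the tool goes at most 50 mm and 8.59 degrees, less where a joint would pass 70% of its speed; a pose out of reach is approached as far as the arm can. A call with a gripper value outside its range is refused whole. The fingers move at their own pace and stop on an object; "newtons" is the grip in N (left out, the last holds). Time passes only in rows, so rows that repeat a pose let the fingers close, or fill a call up. It gives the time, the measured TCP pose, the force, the opening and the grip force at its end, in the units of the state.
- r.sense(): the state, without advancing time (a new reading comes with each control period).
- r.snapshot(name): name is "side" or "top"; returns (picture, depth): 400x640x3 uint8, red, green, blue; 400x640 float32, m along the optical axis (not along the pixel's ray), 0 where there is no reading.
- r.get_calibration(name): a dict with "K" (3x3 intrinsics, pixels), "world_to_cam" (4x4, takes a point from world to camera coordinates). Camera axes: x right, y up, looking along -z (the intrinsics and any distortion apply to the point x, -y, -z); pixel columns grow to the right and rows downward; lengths in m; the calibration is good to about 2 mm. A picture is of the moment at which its call begins. get_calibration takes no time and is no camera call.
- r.hand_in(): hands the job in; it is judged then, once.
The state is a dict: "clock": time; "qpos": joint angles; "qvel": joint speeds; "tau": joint torques, N m; "position": TCP position; "tool_rot": TCP orientation; "ft_force": force on the tool from outside, world axes, zero at the start; "ft_torque": the same for the moment, N m; "finger_gap": finger opening in m; "grasp_force": force on a finger pad.
Only numpy, scipy, OpenCV 4.12 (cv2) and the standard library are available. Lean on these libraries where they do the work, as an engineer would, in place of code of your own. Each camera call takes 0.05 s, during which the arm holds its last target. There are 200 camera calls.

TASK

Turn the worktop light up to full: set the fingertips lightly on the shortest mark of the dimmer's black touch bar, slide them along the bar over every mark in turn to the longest, orange mark without lifting off on the way, and finish still holding them lightly on that orange mark. Do not press hard, grasp, lift or push the dimmer away, and leave the other things alone.

Things in the scene. Friction and masses are not known exactly. Their poses are not given: they have to be found in the camera images.
- console: Low white worktop-light dimmer, 70 mm wide (its x), 264 mm long (its y), about 1 kg, standing loose on rubber feet. Origin at the centre of its underside, z up. Rigid top plate 24 mm above the worktop. Along its middle runs a black rubber touch bar, 26 mm wide and 224 mm long, whose top is 34 mm above the worktop. A row of five raised cross ridges (marks) on the bar, 48 mm apart; an orange printed wedge beside the bar widens towards the bright end.
- bar_mid (a point): Centre of the touch bar's top face (unpressed), 34 mm above the worktop; y runs along the bar from the bright end towards the dim end, z up.
- bar (a joint): How far the sprung bar is pressed down, in m: 0 free, 0.005 at its stop. About 0.3 N starts it moving, then 0.6 N per mm; the whole bar sinks together.
- mark1: Mark 1 of 5, the shortest ridge (dim end): white, rounded, 10 mm across the bar, about 9 mm along it, standing 1.2 mm above the bar's top. Origin at the middle of its crest, 35 mm above the worktop. It sits 96 mm from the bar's middle along the console's +y; moves with the bar.
- mark2: Mark 2 of 5, the second ridge: white, rounded, 13 mm across the bar, about 9 mm along it, standing 1.2 mm above the bar's top. Origin at the middle of its crest, 35 mm above the worktop. It sits 48 mm from the bar's middle along the console's +y; moves with the bar.
- mark3: Mark 3 of 5, the third ridge: white, rounded, 16 mm across the bar, about 9 mm along it, standing 1.2 mm above the bar's top. Origin at the middle of its crest, 35 mm above the worktop, at the bar's middle; moves with the bar.
- mark4: Mark 4 of 5, the fourth ridge: white, rounded, 19 mm across the bar, about 9 mm along it, standing 1.2 mm above the bar's top. Origin at the middle of its crest, 35 mm above the worktop. It sits 48 mm from the bar's middle along the console's -y; moves with the bar.
- mark5: Mark 5 of 5, the longest ridge (bright end): orange, rounded, 22 mm across the bar, about 9 mm along it, standing 1.2 mm above the bar's top. Origin at the middle of its crest, 35 mm above the worktop. It sits 96 mm from the bar's middle along the console's -y; moves with the bar.
- lemon: Yellow lemon, 78x55x56 mm, loose on the worktop, to be left alone. Origin at the centre of its underside.
- espresso_cup: Small cup, white outside and grey-green inside, 60x87x50 mm, loose on the worktop, to be left alone. Origin at the centre of its underside.
- garlic: Garlic bulb, 60x57x58 mm, loose on the worktop, to be left alone. Origin at the centre of its underside.
- kitchen_timer: Red and white wind-up timer, 60x60x48 mm, loose on the worktop, to be left alone. Origin at the centre of its underside.
- teaspoon: Steel teaspoon, 130x27x11 mm, loose on the worktop, to be left alone. Origin at the centre of its underside.

How it is judged (in metres and radians):
On the way, in this order (a step that is already met when the one before it is completed fails the run):
1. the fingers touch mark 1, the shortest ridge (contact force between the fingers and mark1 above 0.15 N), for 0.05 s.
2. the fingers touch mark 2, the second ridge (contact force between the fingers and mark2 above 0.15 N), for 0.05 s.
3. the fingers touch mark 3, the third ridge (contact force between the fingers and mark3 above 0.15 N), for 0.05 s.
4. the fingers touch mark 4, the fourth ridge (contact force between the fingers and mark4 above 0.15 N), for 0.05 s.
5. the fingers touch mark 5, the longest ridge (contact force between the fingers and mark5 above 0.15 N), for 0.05 s.
At the end, for the whole second after the job is handed in: The fingers still rest on the longest, orange mark with more than 0.15 N on it, the bar pressed in by at least 0.3 mm and the total force on the dimmer under 20 N; the dimmer stands flat (within 0.05 rad) and within 20 mm of where it was (contact force between the fingers and mark5 above 0.15 N and value of joint bar above 0.0003 m and contact force between the fingers and console below 20 N and angle between console's own z axis and vertical below 0.05 rad and distance of console from where it was at the start of the episode below 0.02 m); the arm keeps its last pose, push and grip.
It fails at once if the dimmer is pressed hard (over 25 N) (contact force between the fingers and console above 25 N).
It fails at once if the fingers leave the bar between the first and last marks (hovering within about 30 mm above the stretch from 30 mm past the first mark to 30 mm before the last) (z of the grasp point in the frame of bar_mid below 0.05 m and x of the grasp point in the frame of bar_mid between -0.03 and 0.03 m and y of the grasp point in the frame of bar_mid between -0.066 and 0.066 m and value of joint bar below 0.0003 m and contact force between the fingers and console below 0.1 N).
It fails at once if the dimmer is lifted more than 8 mm, tipped, or pushed more than 20 mm (height (world z) of console above 0.008 m or angle between console's own z axis and vertical above 0.1 rad or distance of console from where it was at the start of the episode above 0.02 m).
It fails at once if another thing is moved more than 15 mm (distance of any of lemon, espresso_cup, garlic, kitchen_timer, teaspoon from where it was at the start of the episode above 0.015 m).
It also fails if it takes over 38 s, if anything falls off the work surface, if the arm or the gripper's body presses on something with over 40 N, if the wrist force passes 120 N, or if a joint passes its speed limit or range.

## Working session

There is one attempt and no reset: what is moved stays moved. The work goes in short steps, Python scripts to look and compute and a tool call to move; the robot and the scene stay as the last step left them, time stands still between calls to the robot, and variables do not carry over. Pictures are saved under pics/ and viewed, at most 10 in all, crops included, and the job is handed in when it is done.

Besides the shell and the picture viewer there is one more tool, called after ">>>" as a command line: name --argument value ..., lists and objects as JSON in quotes. carry_out: Moves the arm, as the interface text tells. Its arguments: {"type":"object","properties":{"moves":{"type":"array","items":{"type":"number"}},"newtons":{"type":"number"}},"required":["moves"]}

```bash
mkdir -p pics; python3 - <<'E'
from rig import r
import cv2,numpy as np
for n in("top","side"):
    p,d=r.snapshot(n); cv2.imwrite(f"pics/{n}0.png",p[:,:,::-1]); np.save(f"{n}_d.npy",d)
s=r.sense(); print(s); print(r.grip_depth)
E
```

```text
{'clock': 0.1, 'qpos': array([59.96141372, 24.4466724 ,  4.23109172, 92.04645364, -1.95519457,
       63.64278445, -3.84417676]), 'qvel': array([ 0.06024671, -0.05283615,  0.01241519, -0.07352054,  0.08800468,
       -0.05667184,  0.01956289]), 'tau': array([ 5.61840716e-03, -9.37483335e+01,  3.67504232e+00, -4.55051565e+01,
       -4.88005020e-02,  1.66884478e-02,  8.75064620e-05]), 'position': array([ 0.24694114, -0.62780564,  0.20485472]), 'tool_rot': array([[ 9.30601722e-01,  3.66033094e-01, -4.56953570e-04],
       [ 3.66033375e-01, -9.30601170e-01,  1.01513363e-03],
       [-5.36690253e-05, -1.11194536e-03, -9.99999380e-01]]), 'ft_force': array([ 0.90209578, -0.71837766,  0.88351791]), 'ft_torque': array([ 0.01008023, -0.03443362, -0.00757241]), 'grasp_force': 0.0, 'finger_gap': 0.09385787728593052}
0.0188
```

View pics/top0.png

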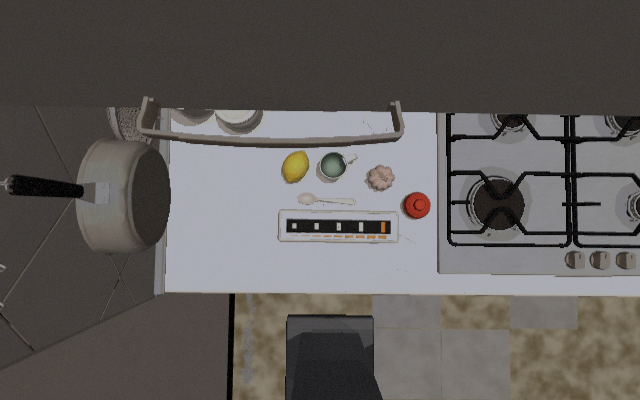

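View pics/side0.png

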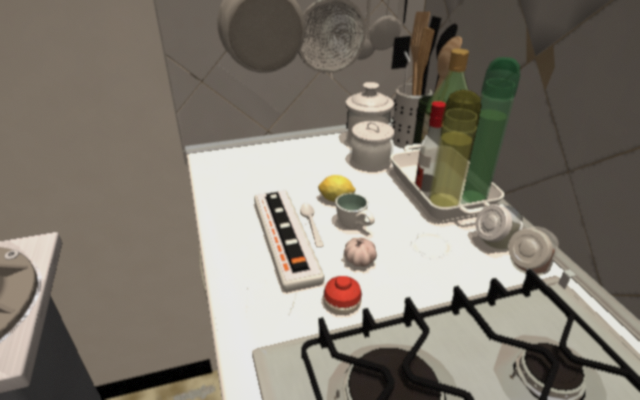

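Top view: the console is at about (338,226), with mark 1 at (293,226) and orange mark 5 at (383,227). The spoon lies just behind it at (326,200) and the timer is at (417,206). The side view agrees.

```bash
cat > h.py <<'E'
from rig import r
import numpy as np
def back(n,u,v,z):
    c=r.get_calibration(n);K=np.array(c["K"]);T=np.linalg.inv(np.array(c["world_to_cam"]))
    q=np.linalg.inv(K)@[u,v,1]; d=T[:3,:3]@(q*[1,-1,-1]); o=T[:3,3]
    return o+d*(z-o[2])/d[2]
def pix(n,p):
    c=r.get_calibration(n);q=np.array(c["world_to_cam"])@np.append(p,1)
    w=np.array(c["K"])@(q[:3]*[1,-1,-1]); return w[:2]/w[2]
E
python3 - <<'E'
from h import *
import cv2
c=r.get_calibration("top"); print({k:v for k,v in c.items() if k not in("K","world_to_cam")},np.round(np.linalg.inv(c["world_to_cam"]),3))
im=cv2.imread("pics/top0.png")
cv2.imwrite("pics/c1.png",cv2.resize(im[180:255,270:440],None,fx=4.6,fy=4.6,interpolation=cv2.INTER_CUBIC))
hsv=cv2.cvtColor(im,cv2.COLOR_BGR2HSV)
roi=np.zeros(im.shape[:2],np.uint8);roi[205:247,272:404]=255
bar=((hsv[...,2]<80)&(roi>0)).astype(np.uint8)
n,l,s,ce=cv2.connectedComponentsWithStats(bar); 
for i in range(1,n):
    if s[i,4]>15: print(s[i],ce[i])
# white marks inside the bar bbox
ys,xs=np.where(bar); x0,x1,y0,y1=xs.min(),xs.max(),ys.min(),ys.max(); print(x0,x1,y0,y1)
m=((hsv[...,2]>=120)).astype(np.uint8); m[:y0+1]=0;m[y1:]=0;m[:,:x0+1]=0;m[:,x1+4:]=0
n,l,s,ce=cv2.connectedComponentsWithStats(m)
for i in range(1,n):
    if s[i,4]>5: print(s[i],ce[i],back("top",*ce[i],.035))
for n,p in dict(lemon=(295,167,.03),cup=(333,165,.05),cuphandle=(356,158,.03),garlic=(380,178,.04),timer=(417,206,.04),spoonL=(299,199,.005),spoonR=(355,202,.005),tcp0=(0,0,0)).items(): print(n,back("top",*p))
print(pix("top",r.sense()["position"]))
E
```

```text
{} [[ 0.013  0.998 -0.06   0.566]
 [-1.     0.014  0.017  0.056]
 [ 0.018  0.06   0.998  0.917]
 [ 0.     0.     0.     1.   ]]
[ 287  219  104   15 1150] [337.74       226.20086957]
287 403 205 233
[ 288  206  119   27 1790] [352.70614525 213.98268156] [ 0.57867556 -0.02041234  0.035     ]
[292 223   4   5  19] [293.57894737 225.10526316] [0.5530913  0.10692555 0.035     ]
[315 223   4   6  24] [316.5 225.5] [0.55285682 0.05754814 0.035     ]
[337 223   4   7  28] [338.5 226. ] [0.55237069 0.01006591 0.035     ]
[359 222   4   9  36] [360.5 226. ] [ 0.55296071 -0.03749139  0.035     ]
[381 222   4  10  40] [382.5 226.5] [ 0.55247378 -0.08514332  0.035     ]
lemon [0.67967887 0.10629712 0.03      ]
cup [0.68263977 0.02400902 0.05      ]
cuphandle [ 0.70153949 -0.02703664  0.03      ]
garlic [ 0.65719421 -0.07848723  0.04      ]
timer [ 0.59762242 -0.15886102  0.04      ]
spoonL [0.61102349 0.09755122 0.005     ]
spoonR [ 0.60599432 -0.0279303   0.005     ]
tcp0 [1.05752564 0.78827555 0.        ]
[711.5093766 409.8958834]
```

View pics/c1.png

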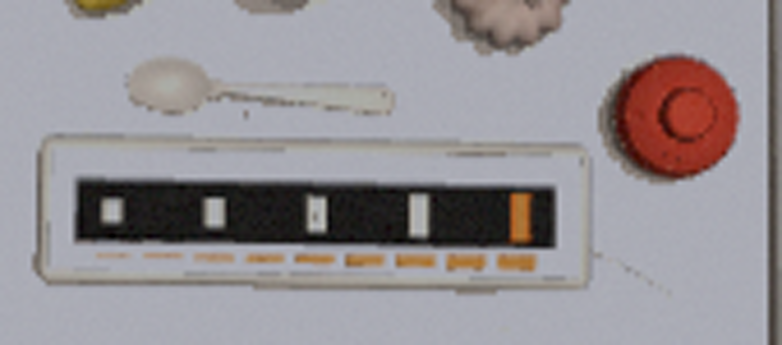

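The bar runs along world −y from mark 1 at about (0.553, 0.106) to mark 5 at (0.5525, −0.085), with yaw close to 0. I'll shut the fingers and move over high, turning +68.5° about world z.

>>> carry_out --moves '[0, 0.033, -0.034, 0, 0, 0, -0.14, 0, 0.066, -0.068, 0, 0, 0, -0.28, 0, 0.099, -0.102, 0, 0, 0, -0.42, 0, 0.132, -0.136, 0, 0, 0, -0.56, 0, 0.165, -0.17, 0, 0, 0, -0.7]' --newtons 8

```text
clock: 0.6
position: [0.3386, -0.4076, 0.2053]
tool_rot: [[0.471, 0.882, -0.0], [0.882, -0.471, 0.0], [-0.0, -0.0, -1.0]]
ft_force: [1.5, -0.6, -0.3]
finger_gap: 0.0575
grasp_force: 0.0
```

>>> carry_out --moves '[0, 0.046, -0.0044, 0, 0, 0, -0.1, 0, 0.092, -0.0088, 0, 0, 0, -0.2, 0, 0.138, -0.0132, 0, 0, 0, -0.3, 0, 0.184, -0.0176, 0, 0, 0, -0.4, 0, 0.23, -0.022, 0, 0, 0, -0.49]'

```text
clock: 1.1
position: [0.4287, -0.195, 0.2055]
tool_rot: [[0.002, 1.0, 0.0], [1.0, -0.002, -0.0], [-0.0, 0.0, -1.0]]
ft_force: [1.3, -0.5, 0.9]
finger_gap: 0.0176
grasp_force: 0.0
```

>>> carry_out --moves '[0, 0.043, 0.018, 0, 0, 0, 0, 0, 0.086, 0.036, 0, 0, 0, 0, 0, 0.129, 0.054, 0, 0, 0, 0, 0, 0.172, 0.072, 0, 0, 0, 0, 0, 0.215, 0.09, 0, 0, 0, 0]'

```text
clock: 1.6
position: [0.5201, 0.0194, 0.2055]
tool_rot: [[0.006, 1.0, 0.0], [1.0, -0.006, -0.0], [-0.0, 0.0, -1.0]]
ft_force: [0.9, -1.1, 0.7]
finger_gap: 0.0006
grasp_force: 0.0
```

>>> carry_out --moves '[0, 0.043, 0.017, 0.02, 0, 0, 0, 0, 0.086, 0.034, 0.05, 0, 0, 0, 0, 0.086, 0.034, 0.08, 0, 0, 0, 0, 0.086, 0.034, 0.11, 0, 0, 0, 0, 0.086, 0.034, 0.11, 0, 0, 0]'

```text
clock: 2.1
position: [0.5518, 0.1033, 0.0919]
tool_rot: [[0.005, 1.0, -0.006], [1.0, -0.005, -0.001], [-0.001, -0.006, -1.0]]
ft_force: [-0.4, -0.4, 0.6]
finger_gap: 0.0002
grasp_force: 0.0
```

```bash
python3 - <<'E'
from h import *
import cv2
print(r.sense()["position"],r.sense()["ft_force"])
p,d=r.snapshot("side"); cv2.imwrite("pics/s1.png",cv2.resize(p[130:330,180:420,::-1],None,fx=3,fy=3,interpolation=cv2.INTER_CUBIC))
print(pix("side",r.sense()["position"]),pix("side",[.553,.106,.035]))
p,d=r.snapshot("top"); cv2.imwrite("pics/t1.png",cv2.resize(p[130:270,250:440,::-1],None,fx=4,fy=4,interpolation=cv2.INTER_CUBIC))
E
```

```text
[0.55183448 0.10325033 0.09186828] [-0.35359125 -0.35696203  0.59706942]
[272.67582966 169.66191849] [274.06661027 195.19468914]
```

View pics/s1.png

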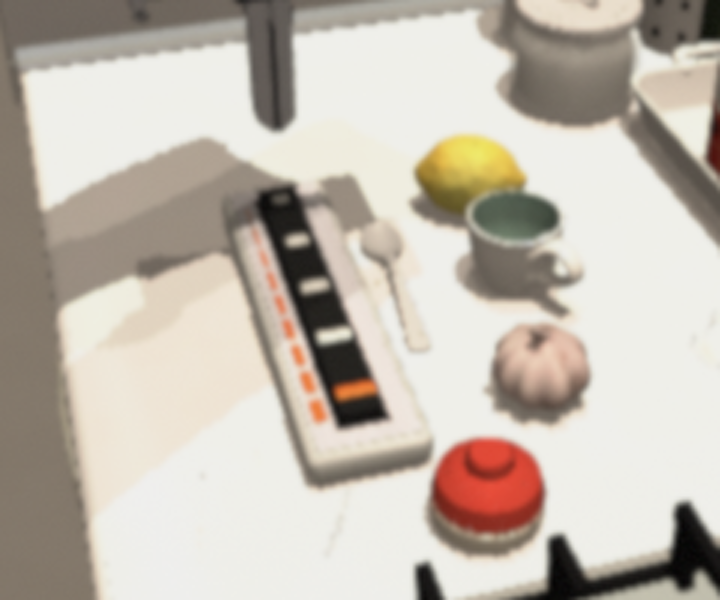

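Mark 1 is at crop (281,200) and the shut fingertip above it at crop (274,128), close to the predicted pixels. Descending now.

>>> carry_out --moves '[0, 0.002, 0.001, 0.02, 0, 0, 0, 0, 0.002, 0.001, 0.035, 0, 0, 0, 0, 0.002, 0.001, 0.045, 0, 0, 0, 0, 0.002, 0.001, 0.051, 0, 0, 0, 0, 0.002, 0.001, 0.051, 0, 0, 0]'

```text
clock: 2.7
position: [0.5552, 0.1053, 0.0442]
tool_rot: [[0.006, 1.0, -0.001], [1.0, -0.006, -0.0], [-0.0, -0.001, -1.0]]
ft_force: [1.0, 0.4, 0.6]
finger_gap: 0.0007
grasp_force: 0.0
```

>>> carry_out --moves '[0, 0.0005, -0.001, 0.004, 0, 0, 0, 0, 0.0005, -0.002, 0.007, 0, 0, 0, 0, 0.0005, -0.002, 0.009, 0, 0, 0, 0, 0.0005, -0.002, 0.0105, 0, 0, 0, 0, 0.0005, -0.002, 0.012, 0, 0, 0]'

```text
clock: 3.2
position: [0.5533, 0.106, 0.0325]
tool_rot: [[0.006, 1.0, -0.0], [1.0, -0.006, -0.0], [-0.0, -0.0, -1.0]]
ft_force: [-1.3, 0.0, 1.8]
finger_gap: 0.0005
grasp_force: 1.1
```

>>> carry_out --moves '[0, 0, 0, 0, 0, 0, 0, 0, 0, 0, 0, 0, 0, 0, 0, 0, 0, 0, 0, 0, 0, 0, 0, 0, 0, 0, 0, 0, 0, 0, 0, 0, 0, 0, 0]'

```text
clock: 3.7
position: [0.5533, 0.106, 0.0325]
tool_rot: [[0.006, 1.0, -0.0], [1.0, -0.006, 0.0], [0.0, -0.0, -1.0]]
ft_force: [-2.1, -0.3, 1.8]
finger_gap: 0.0001
grasp_force: 1.0
```

```bash
python3 - <<'E'
from h import *
import cv2
f=[]
for i in range(3):
    p,d=r.snapshot("side"); f.append(r.sense()["ft_force"])
print(np.round(f,2),r.sense()["position"])
cv2.imwrite("pics/s2.png",cv2.resize(p[150:290,220:360,::-1],None,fx=4,fy=4,interpolation=cv2.INTER_CUBIC))
E
```

```text
[[-0.87  0.03  0.53]
 [-1.08  0.27  2.19]
 [-2.87  0.22  1.78]] [0.55333919 0.10600695 0.03252096]
```

View pics/s2.png

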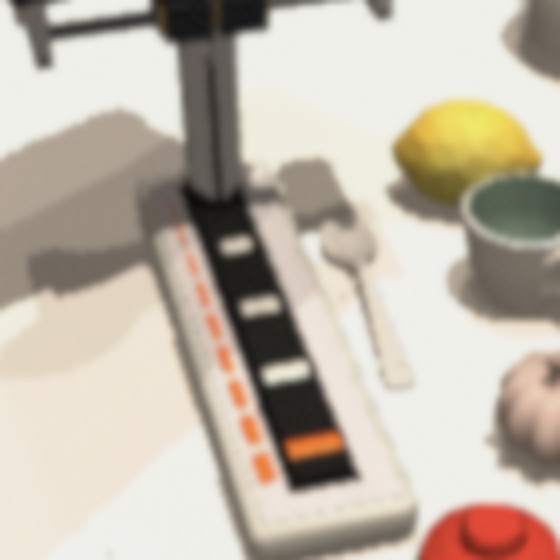

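The fingers sit on the bar's dim end at crop (212,195), covering mark 1 with about 1.5 N. I'll start the slide with a touch more press.

>>> carry_out --moves '[0, -0.003, 0, 0.0006, 0, 0, 0, 0, -0.007, 0, 0.0008, 0, 0, 0, 0, -0.011, 0, 0.0008, 0, 0, 0, 0, -0.015, 0, 0.0008, 0, 0, 0, 0, -0.019, 0, 0.0008, 0, 0, 0]'

```text
clock: 4.35
position: [0.5533, 0.0865, 0.0317]
tool_rot: [[0.006, 1.0, 0.0], [1.0, -0.006, 0.0], [0.0, 0.0, -1.0]]
ft_force: [0.1, 1.0, 1.9]
finger_gap: 0.0006
grasp_force: 1.0
```

>>> carry_out --moves '[0, -0.005, 0, 0, 0, 0, 0, 0, -0.01, 0, 0, 0, 0, 0, 0, -0.015, 0, 0, 0, 0, 0, 0, -0.02, 0, 0, 0, 0, 0, 0, -0.025, 0, 0, 0, 0, 0]'

```text
clock: 4.85
position: [0.5531, 0.0616, 0.0317]
tool_rot: [[0.006, 1.0, 0.0], [1.0, -0.006, 0.0], [0.0, 0.0, -1.0]]
ft_force: [0.3, 1.9, 3.0]
finger_gap: 0.0004
grasp_force: 1.3
```

>>> carry_out --moves '[0, -0.004, 0, 0, 0, 0, 0, 0, -0.008, 0, 0, 0, 0, 0, 0, -0.012, 0, 0, 0, 0, 0, 0, -0.016, 0, 0, 0, 0, 0, 0, -0.02, 0, 0, 0, 0, 0]'

```text
clock: 5.35
position: [0.5529, 0.0416, 0.0317]
tool_rot: [[0.006, 1.0, -0.0], [1.0, -0.006, -0.0], [-0.0, -0.0, -1.0]]
ft_force: [-0.1, 1.6, 2.4]
finger_gap: 0.0005
grasp_force: 1.0
```

```bash
python3 - <<'E'
from h import *
import cv2
p,d=r.snapshot("top"); cv2.imwrite("pics/t2.png",cv2.resize(p[130:270,250:440,::-1],None,fx=4,fy=4,interpolation=cv2.INTER_CUBIC))
p,d=r.snapshot("side"); q=p[...,::-1]
a=cv2.imread("pics/side0.png")
cv2.imwrite("pics/s3.png",np.hstack([cv2.resize(k[180:300,245:345],None,fx=4,fy=4,interpolation=cv2.INTER_CUBIC) for k in(a,q)]))
E
```

```text
(no output)
```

View pics/s3.png

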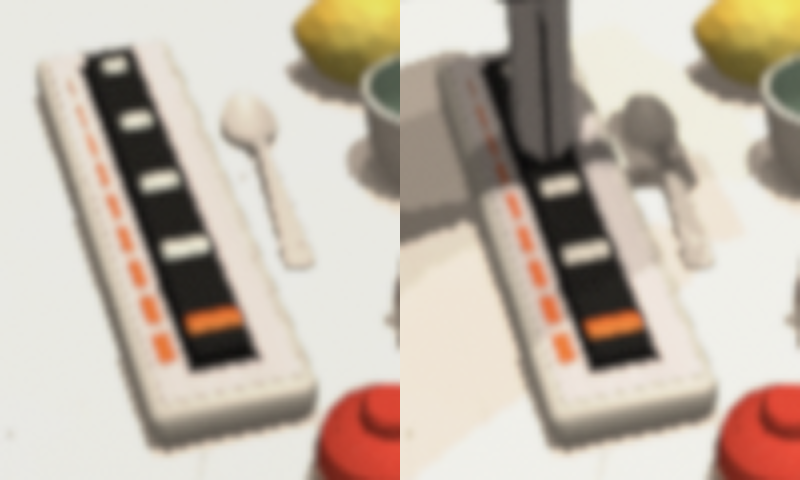

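Before and after, the console has not moved (corner (150,445) vs (550,445)). The bar has sunk by about 1 px, and the fingers are on it at (545,155), past mark 2. Continuing.

>>> carry_out --moves '[0, -0.005, 0, 0, 0, 0, 0, 0, -0.01, 0, 0, 0, 0, 0, 0, -0.015, 0, 0, 0, 0, 0, 0, -0.02, 0, 0, 0, 0, 0, 0, -0.025, 0, 0, 0, 0, 0]'

```text
clock: 5.95
position: [0.5529, 0.0167, 0.0318]
tool_rot: [[0.006, 1.0, 0.0], [1.0, -0.006, 0.0], [0.0, 0.0, -1.0]]
ft_force: [0.5, 1.2, 2.4]
finger_gap: 0.0001
grasp_force: 1.3
```

>>> carry_out --moves '[0, -0.005, 0, 0, 0, 0, 0, 0, -0.01, 0, 0, 0, 0, 0, 0, -0.015, 0, 0, 0, 0, 0, 0, -0.02, 0, 0, 0, 0, 0, 0, -0.025, 0, 0, 0, 0, 0]'

```text
clock: 6.45
position: [0.5526, -0.0085, 0.0317]
tool_rot: [[0.006, 1.0, -0.0], [1.0, -0.006, 0.0], [0.0, -0.0, -1.0]]
ft_force: [-0.5, 1.5, 2.0]
finger_gap: 0.0006
grasp_force: 1.0
```

>>> carry_out --moves '[0, -0.005, 0, 0, 0, 0, 0, 0, -0.01, 0, 0, 0, 0, 0, 0, -0.015, 0, 0, 0, 0, 0, 0, -0.02, 0, 0, 0, 0, 0, 0, -0.025, 0, 0, 0, 0, 0]'

```text
clock: 6.95
position: [0.5525, -0.0334, 0.0317]
tool_rot: [[0.006, 1.0, 0.0], [1.0, -0.006, 0.0], [0.0, 0.0, -1.0]]
ft_force: [0.5, 1.7, 2.5]
finger_gap: 0.0007
grasp_force: 1.3
```

>>> carry_out --moves '[0, -0.005, 0, 0, 0, 0, 0, 0, -0.01, 0, 0, 0, 0, 0, 0, -0.015, 0, 0, 0, 0, 0, 0, -0.02, 0, 0, 0, 0, 0, 0, -0.025, 0, 0, 0, 0, 0]'

```text
clock: 7.45
position: [0.5523, -0.0585, 0.0316]
tool_rot: [[0.006, 1.0, -0.0], [1.0, -0.006, 0.0], [0.0, -0.0, -1.0]]
ft_force: [1.0, 2.0, 2.6]
finger_gap: 0.0001
grasp_force: 1.0
```

>>> carry_out --moves '[0, -0.006, 0, 0, 0, 0, 0, 0, -0.012, 0, 0, 0, 0, 0, 0, -0.018, 0, 0, 0, 0, 0, 0, -0.023, 0, 0, 0, 0, 0, 0, -0.027, 0, 0, 0, 0, 0]'

```text
clock: 7.95
position: [0.5522, -0.0855, 0.0317]
tool_rot: [[0.006, 1.0, 0.0], [1.0, -0.006, 0.0], [0.0, 0.0, -1.0]]
ft_force: [0.7, 2.3, 2.8]
finger_gap: 0.0007
grasp_force: 1.3
```

>>> carry_out --moves '[0, 0, 0, 0, 0, 0, 0, 0, 0, 0, 0, 0, 0, 0, 0, 0, 0, 0, 0, 0, 0, 0, 0, 0, 0, 0, 0, 0, 0, 0, 0, 0, 0, 0, 0]'

```text
clock: 8.45
position: [0.5522, -0.085, 0.0317]
tool_rot: [[0.006, 1.0, 0.0], [1.0, -0.006, -0.0], [-0.0, 0.0, -1.0]]
ft_force: [-0.9, -1.3, 2.6]
finger_gap: 0.0001
grasp_force: 1.3
```

```bash
python3 - <<'E'
from h import *
import cv2
p,d=r.snapshot("side"); q=p[...,::-1]
a=cv2.imread("pics/side0.png")
cv2.imwrite("pics/s4.png",np.hstack([cv2.resize(k[180:300,245:345],None,fx=4,fy=4,interpolation=cv2.INTER_CUBIC) for k in(a,q)]))
print(r.sense()["position"],r.sense()["ft_force"])
E
```

```text
[ 0.55220024 -0.08500368  0.03170783] [ 0.50974836 -2.66845484  2.4791734 ]
```

View pics/s4.png

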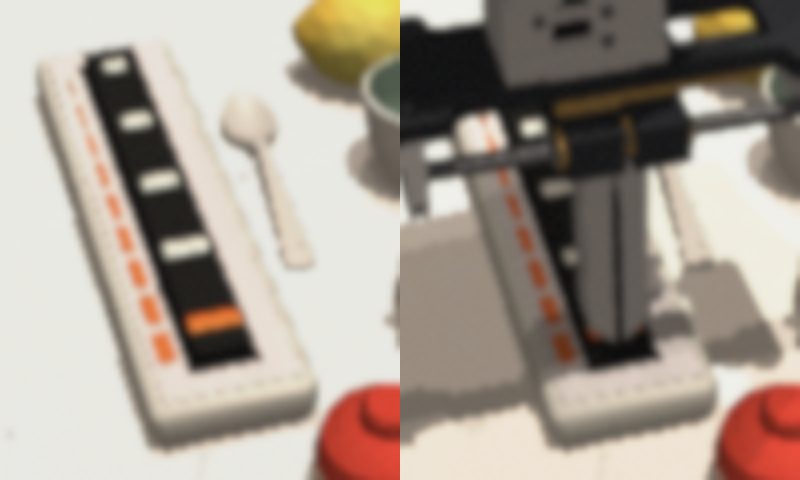

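The console is unmoved. The fingertips at (620,335) cover the orange mark, whose left edge shows at (592,332), with a steady push of about 2.6 N. Handing in.

```bash
python3 -c "
from rig import r
print(r.hand_in())"
```

```text
the job is handed in; nothing more can be done
None
```

I slid the shut fingertips along the bar from mark 1 to the orange mark 5 without lifting and handed the job in with them resting there at about 2.6 N; the dimmer looked unmoved in the pictures, and no verdict was returned.

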